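Run the locked mandoline pusher to its end stop

TASK

The food pusher on the mandoline slicer is locked at the handle end of its rails. With a fingertip, press the lock button on top of the pusher down and keep it held down while you push the pusher along the rails all the way up against the end stop, then let go so the button pops back up and move clear. Only press and push: leave the slicer standing where it is on the counter, and do not disturb the other things.

Things in the scene. Friction and masses are not known exactly. Their poses are not given: they have to be found in the camera images.
- slicer: mandoline slicer, white frame, steel deck, 128 mm wide, 1.4 to 2 kg, loose on rubber feet (a level push over about 8 N can shift it). Origin: on the counter under the middle of the rails. +x is level, along the rails from the loop handle (reaches x = -210 mm) to the end stop (nose ends at x = +157 mm): the way the pusher must go; +z up. Rails' top at 36 mm
- end_stop (a point): middle of the upper edge of the end stop's face, 60 mm above the counter, 114 mm from the slicer's origin along its +x. The stop is a white crossbar 128 mm wide, 14 mm thick, across the rails; the pusher's leading edge (46 mm ahead of the button's centre) meets it at full travel
- pusher (a joint): travel of the pusher along the slicer's +x in m: 0 at the handle end (starts at 0 to 0.002), 0.130 against the end stop. Grey plastic bridge over the rails, 92 mm long, 136 mm wide, flat top 58 mm above the counter. Unlocked it slides with about 2 N. With the button up, hidden teeth block it at the start and at places on the way, and lock it within 4 mm of the end stop
- lock_button (a joint): how far the lock button is pressed, in m: 0 up, 0.008 fully down. Sprung: about 2.4 N to start moving, 5 N at 0.004, 7 N fully down. The lock is free when pressed 0.004 or more; the button springs back up when let go
- button_top (a point): centre of the lock button's flat top; moves with the pusher and the button. Black square plate, 46 x 46 mm, in the middle of the pusher's top. Its face is 74 mm above the counter when up, 66 mm fully down (still 8 mm above the pusher's top). A fingertip's friction on the pressed button is enough to carry the pusher along
- thumb_ledge (a point): middle of the top edge of the thumb ledge's face, 83 mm above the counter and 29 mm behind the button's centre (towards the handle): an upright grey wall on the pusher, 60 mm wide across the rails, 8 mm thick, against which a finger on the button can push
- shaker: clear plastic sprinkle shaker with a white twist cap, 53 mm across, 102 mm tall, loose; origin under its centre. Bystander
- baking_cups: stack of pink silicone baking cups, 68 mm across, 68 mm tall, loose; origin under its centre. Bystander
- hourglass: small glass hourglass timer with wooden ends, 60 mm across, 95 mm tall, loose; origin under its centre. Bystander
- spoon_rest: white ceramic spoon rest, a dish 100 mm across, 16 mm tall with a flat tail reaching 122 mm from the dish's centre along its -x, loose; origin under the dish's centre. Bystander

How it is judged (in metres and radians):
On the way, in this order (a step that is already met when the one before it is completed fails the run):
1. the lock button is pressed down with the pusher still at the handle end (value of joint lock_button above 0.004 m and value of joint pusher below 0.012 m), for 0.05 s.
2. the pusher is up against the end stop with the button still held down (value of joint lock_button above 0.0035 m and value of joint pusher above 0.126 m), for 0.05 s.
At the end, for the whole second after the job is handed in: The pusher is within 4 mm of the end stop, the lock button is up again (less than 1.5 mm pressed), and the slicer stands at rest on the counter within 40 mm of where it was (value of joint pusher above 0.126 m and value of joint lock_button below 0.0015 m and velocity of joint pusher below 0.005 m/s and linear speed of slicer below 0.01 m/s and distance of slicer from where it was at the start of the episode below 0.04 m and height (world z) of slicer below 0.008 m); the robot touches nothing.
It fails at once if the button is let up while the pusher is on its way between the two ends (value of joint lock_button below 0.002 m and value of joint pusher between 0.016 and 0.12 m).
It fails at once if the slicer is lifted or tipped off the counter (height (world z) of slicer above 0.01 m or angle between slicer's own z axis and vertical above 0.12 rad).
It fails at once if the slicer is shoved more than 40 mm (distance of slicer from where it was at the start of the episode above 0.04 m).
It fails at once if a bystander is moved more than 30 mm or lifted (distance of any of shaker, baking_cups, hourglass, spoon_rest from where it was at the start of the episode above 0.03 m).
It also fails if it takes over 43 s, if anything falls off the work surface, if the arm or the gripper's body presses on something with over 40 N, if the wrist force passes 120 N, or if a joint passes its speed limit or range.

ROBOT

A 7-joint arm with a two-finger parallel gripper is mounted at the origin on the work surface. World frame = base frame: x ahead of the robot, y to its left, z up, the work surface at z = 0. Lengths are in m, angles in degrees, forces in N, time in s.
With the tool pointing down it reaches from about 0.375 to 0.925 m from the base axis. Payload 3.1 kg.
Tool frame: the origin (TCP) lies at the very end of the fingers, on their centre line; the grasp point (between the pads) lies 19 mm behind it; z points along the fingers, y is the direction in which the jaws open and shut (so a half turn about z gives the same grasp; the last joint's range is limited). The gripper opens to 85 mm and grips with 20 to 120 N. Pads are 22 mm wide; open, the fingers measure 114 mm over their backs; the gripper's body (76 mm by 85 mm) begins 54 mm behind the grasp point. The pads swing forward as they close: fully open they stand 13 mm farther back than shut.
Start: joints at [63.438, 21.939, 2.515, 91.553, -1.026, 66.532, -2.859], TCP at [0.233, -0.607, 0.231] pointing down, gripper open.
Joint ranges: [-149.38, 149.38], [-23.57, 123.04], [-84.95, 90], [0, 143.3], [-89.99, 269.99], [3.08, 112.72], [-163.45, 163.45]. Speed limits (degrees/s): [159.86, 159.86, 180, 180, 180, 180, 180].

INTERFACE

Orientations are given as [roll, pitch, yaw] about the fixed x, y, z axes, in that order (R = Rz(yaw) Ry(pitch) Rx(roll)).
In Python, from bench import robot gives the robot as it stands. The module is installed in compiled form; this text tells all that it offers.
- The arm moves only by the tool send_rows, never from a script. Its argument "moves" is a list of rows, each a list of 3 entries, a list of its own where there are three numbers: the turn, a rotation vector about the world's x, y, z in rad, then the shift along the world's x, y, z in cm, then the closure, from 0 (fully open) to 1 (shut). In form: [[[ax, ay, az], [tx, ty, tz], hand], ...]. A call has 1 to 20 rows; each row shifts and turns the pose as measured when the row begins; what a row does not reach is not made up. A row lasts 1/10 s, in which the tool goes at most 50 mm and 8.59 degrees, less where a joint would pass 70% of its speed; a pose out of reach is approached as far as the arm can. A call is refused whole if a number of a shift passes 5 or a number of a turn 0.15, either way. A call with a gripper value outside its range is refused whole. The fingers move at their own pace and stop on an object; the grip force is fixed at half the most. Time passes only in rows, so rows that do not move let the fingers close. It gives the time, the measured TCP pose, the force and the opening at its end, in the units of the state.
- robot.sense(): the state, without advancing time (a new reading comes with each control period).
- robot.camera(name): name is "scene" or "top" or "wrist"; returns (picture, depth): 480x640x3 uint8, red, green, blue; 480x640 float32, m along the optical axis (not along the pixel's ray), 0 where there is no reading.
- robot.camera_params(name): a dict with "camera_matrix" (3x3 intrinsics, pixels), "world_from_camera" (4x4, takes a point from camera to world coordinates). Camera axes: x right, y up, looking along -z (the intrinsics and any distortion apply to the point x, -y, -z); pixel columns grow to the right and rows downward; lengths in m; the calibration is good to about 2 mm. A picture is of the moment at which its call begins: read the wrist's pose just before it. camera_params takes no time and is no camera call; for the wrist camera it gives the pose at the moment of the call.
- robot.sign_off(): hands the job in, once; it reports no verdict.
The state is a dict: "clock": time; "joint_positions": joint angles; "dq": joint speeds; "effort": joint torques, N m; "tcp_pos": TCP position; "orientation": TCP orientation; "force": force on the tool from outside, world axes, zero at the start; "wrist_torque": the same for the moment, N m; "grip_width": opening from 0.0 (shut) to 1.0 (fully open).
Only numpy, scipy, OpenCV 4.12 (cv2) and the standard library are available. Lean on these libraries where they do the work, as an engineer would, in place of code of your own. Each camera call takes 0.05 s, during which the arm holds its last target.

## Working session

There is one attempt and no reset: what is moved stays moved. The work goes in short steps, Python scripts to look and compute and a tool call to move; the robot and the scene stay as the last step left them, time stands still between calls to the robot, and variables do not carry over. Pictures are saved under pics/ and viewed, and the job is handed in when it is done.

Besides the shell and the picture viewer there is one more tool, called as name(argument=value, ...) on one line, values as JSON. send_rows: Moves the arm, as the interface text tells. Its arguments: {"type":"object","properties":{"moves":{"type":"array","items":{"type":"array"}}},"required":["moves"]}

```bash
mkdir -p pics
cat > h.py <<'E'
import numpy as np, cv2
from bench import robot
def grab(n,tag):
    im,d=robot.camera(n); p=robot.camera_params(n)
    cv2.imwrite(f'pics/{tag}.png',im[:,:,::-1]); np.savez(f'{tag}.npz',im=im,d=d,K=p['camera_matrix'],T=p['world_from_camera'])
def load(tag):
    z=np.load(f'{tag}.npz'); im,d,K,T=z['im'],z['d'],z['K'],z['T']
    v,u=np.mgrid[:480,:640]
    P=np.stack([(u-K[0,2])/K[0,0]*d,-(v-K[1,2])/K[1,1]*d,-d],-1)
    return im,d,P@T[:3,:3].T+T[:3,3]
E
python3 - <<'E'
from h import *
print(robot.sense()); grab('top','top0'); grab('scene','scene0')
for n in('top','scene'): print(robot.camera_params(n))
E
```

```text
{'clock': 0.0, 'joint_positions': array([63.43835354, 21.99381899,  2.51311419, 91.64966417, -1.02747683,
       66.53078226, -2.85887079]), 'dq': array([-0.0263516 , -0.06854895, -0.03963746, -0.01313713,  0.04631578,
        0.17676547, -0.06444699]), 'effort': array([ 4.34404110e-04, -4.33459139e+01,  1.02458596e+00, -2.49514192e+01,
        1.05081667e-02,  1.13613624e-02,  1.60801574e-05]), 'tcp_pos': array([ 0.23214416, -0.60611958,  0.22986181]), 'orientation': array([-1.79848418e+02,  7.10465375e-03,  2.09606248e+01]), 'force': array([-0.2014639, -0.6709442, -0.4239157]), 'wrist_torque': array([-0.03227463,  0.04279006, -0.06048906]), 'grip_width': 0.9982008677146241}
{'camera_matrix': array([[474.06415723,   0.        , 314.17576464],
       [  0.        , 474.06415723, 238.94618105],
       [  0.        ,   0.        ,   1.        ]]), 'world_from_camera': array([[ 0.02823518,  0.99635911, -0.0804444 ,  0.4770174 ],
       [-0.99960018,  0.02802263, -0.00377019,  0.00518834],
       [-0.0015022 ,  0.08051869,  0.99675197,  1.34102835],
       [ 0.        ,  0.        ,  0.        ,  1.        ]])}
{'camera_matrix': array([[499.7603276 ,   0.        , 316.67471744],
       [  0.        , 499.7603276 , 245.03547291],
       [  0.        ,   0.        ,   1.        ]]), 'world_from_camera': array([[-0.78474713, -0.39409778,  0.47839197,  1.11526333],
       [ 0.61980256, -0.50404723,  0.60148248,  0.68325948],
       [ 0.00408924,  0.76852022,  0.63981243,  0.80691589],
       [ 0.        ,  0.        ,  0.        ,  1.        ]])}
```

View pics/top0.png

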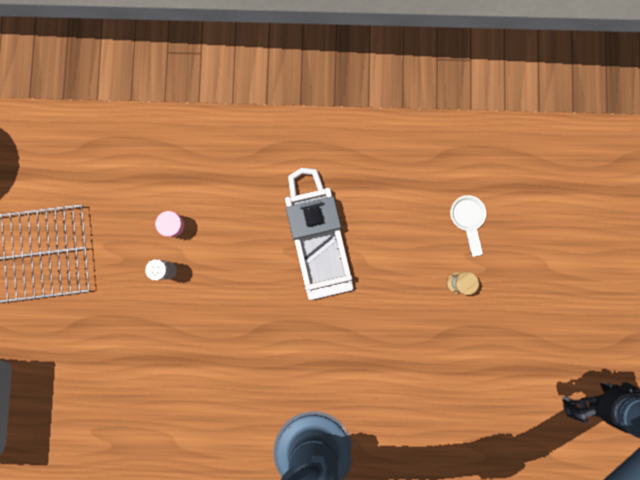

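View pics/scene0.png

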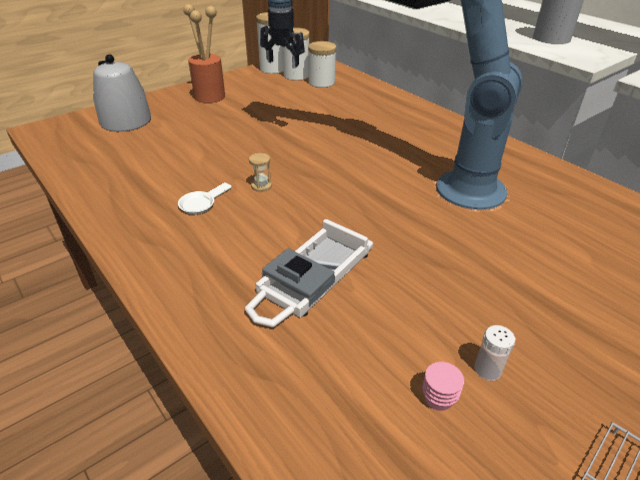

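The top view shows the slicer at about (320,245), with its handle away from the robot and the black button at (313,215). The end stop is at (330,290), so the push goes towards the robot. The bystanders are all far off to the sides.

Run:
```python
from h import *
def rect(m,P,name):
    q=P[m]; r=cv2.minAreaRect((q[:,:2]*1000).astype(np.float32)); print(name,m.sum(),q.mean(0).round(4),r)
for t,box in(('top0',(160,310,280,360)),('scene0',(215,335,240,380))):
    im,d,P=load(t); m0=np.zeros(d.shape,bool); m0[box[0]:box[1],box[2]:box[3]]=1
    z=P[...,2]; g=im.astype(int); s=g.max(-1); sat=g.max(-1)-g.min(-1)
    m0&=d>0
    b=m0&(s<45)&(z>.060)&(z<.08); rect(b,P,t+' button')
    print(np.percentile(z[b],[5,50,95]))
    led=m0&(z>.078)&(z<.09); rect(led,P,t+' ledge') if led.sum() else 0
    gr=m0&(z>.053)&(z<.061)&(s<140); rect(gr,P,t+' pushertop')
    w=m0&(z>.054)&(z<.064)&(s>170); rect(w,P,t+' stop') if w.sum() else 0
    al=m0&(z>.012); rect(al,P,t+' all')
```

```text
top0 button 124 [0.6385 0.0046 0.0744] ((641.3311767578125, 12.255184173583984), (43.898460388183594, 41.263031005859375), 13.205787658691406)
[0.06991476 0.07480005 0.07846957]
top0 ledge 98 [0.6645 0.0201 0.0817] ((649.218994140625, 17.00516128540039), (58.734100341796875, 57.94943618774414), 13.84163761138916)
top0 pushertop 219 [ 0.6413 -0.005   0.0578] ((578.6155395507812, -2.1336669921875), (221.45297241210938, 133.39886474609375), 13.044454574584961)
top0 stop 251 [ 0.4886 -0.0257  0.0596] ((572.6163330078125, -2.198394775390625), (236.2760467529297, 125.51781463623047), 15.495943069458008)
top0 all 4468 [0.5918 0.001  0.041 ] ((607.8011474609375, 5.523780822753906), (365.06427001953125, 135.96923828125), 14.54380989074707)
scene0 button 286 [0.6394 0.0229 0.0725] ((639.7894897460938, 20.66403579711914), (44.48392105102539, 45.42972946166992), 17.300397872924805)
[0.06714554 0.07283554 0.07511424]
scene0 ledge 88 [0.6738 0.0289 0.081 ] ((673.3391723632812, 28.651657104492188), (9.365315437316895, 58.36919021606445), 15.284797668457031)
scene0 pushertop 1217 [0.6421 0.0292 0.0567] ((640.9976196289062, 20.38495635986328), (93.73892211914062, 137.03952026367188), 15.257561683654785)
scene0 stop 180 [ 0.4649 -0.0234  0.0582] ((464.64971923828125, -26.156776428222656), (16.24488639831543, 125.5447006225586), 14.913593292236328)
scene0 all 5059 [0.6186 0.0236 0.0417] ((606.8753662109375, 10.510665893554688), (366.2666931152344, 138.6112823486328), 15.181130409240723)
```

Run:
```python
import cv2
im=cv2.imread('pics/top0.png')[160:310,270:370]; cv2.imwrite('pics/top0z.png',cv2.resize(im,None,fx=4,fy=4,interpolation=2))
im=cv2.imread('pics/scene0.png')[210:340,235:385]; cv2.imwrite('pics/scene0z.png',cv2.resize(im,None,fx=4,fy=4,interpolation=2))
```

```text
(no output)
```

View pics/scene0z.png

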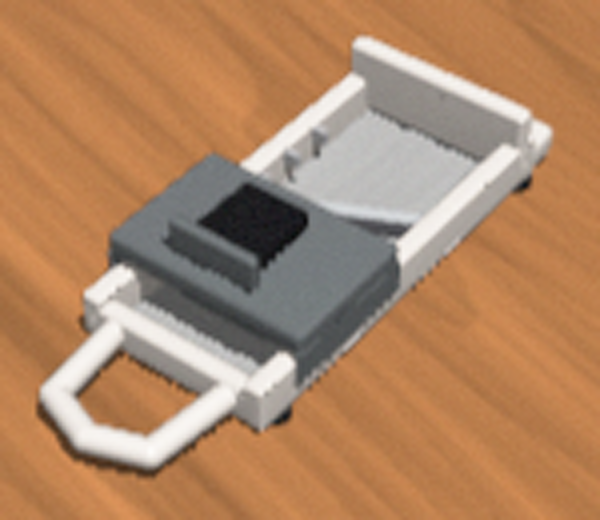

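View pics/top0z.png

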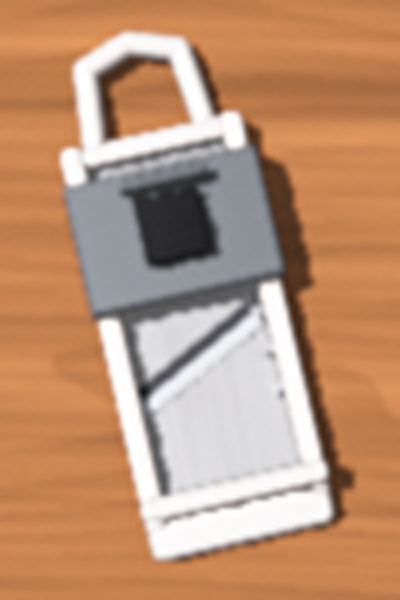

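send_rows(moves=[[[0,0,-0.01],[1,1.5,0],1],[[0,0,-0.01],[2,3,0],1],[[0,0,-0.01],[2,3,0],1],[[0,0,-0.01],[2.2,3.3,0],1],[[0,0,-0.01],[2.2,3.3,0],1],[[0,0,-0.01],[2.2,3.3,0],1],[[0,0,-0.01],[2.2,3.3,0],1],[[0,0,-0.01],[2.2,3.3,0],1],[[0,0,-0.01],[2.2,3.3,0],1],[[0,0,-0.01],[2.2,3.3,0],1],[[0,0,-0.01],[2.2,3.3,0],1],[[0,0,0],[2.2,3.3,0],1],[[0,0,0],[2.2,3.3,0],1],[[0,0,0],[2.2,3.3,0],1],[[0,0,0],[2.2,3.3,0],1],[[0,0,0],[2.2,3.3,0],1],[[0,0,0],[2.2,3.3,0],1],[[0,0,0],[2.2,3.3,0],1],[[0,0,0],[1,1.5,0],1],[[0,0,0],[0,0,0],1]])

```text
clock: 2.1
tcp_pos: [0.6192, 0.0088, 0.2186]
orientation: [-179.0, 0.9, 13.9]
force: [-1.4, -0.3, -0.1]
grip_width: -0.002
```

Run:
```python
from h import *
s=robot.sense();print(s['tcp_pos'],s['orientation'],s['force']); grab('wrist','w1')
im,d,P=load('w1'); z=P[...,2]; s=im.max(-1)
def rect(m,n):
    m=cv2.morphologyEx(m.astype(np.uint8),cv2.MORPH_OPEN,np.ones((5,5)))>0
    k,l,st,c=cv2.connectedComponentsWithStats(m.astype(np.uint8))
    for i in np.argsort(-st[1:,4])[:3]+1:
        q=P[l==i]; print(n,st[i],np.median(q,0).round(4),cv2.minAreaRect((q[:,:2]*1000).astype(np.float32)))
rect((d>0)&(z>.07)&(z<.078),'btn'); rect((d>0)&(z>.079)&(z<.088),'ledge'); rect((d>0)&(z>.053)&(z<.064),'58')
```

```text
[0.61924454 0.00876475 0.21859577] [-179.04291065    0.89881097   13.92986212] [-1.35265722 -0.29086504 -0.06275712]
btn [ 284  160   65   63 3914] [0.6409 0.0164 0.0745] ((639.3939208984375, 16.249126434326172), (46.276824951171875, 46.204776763916016), 13.823954582214355)
ledge [ 272  141   87   13 1003] [0.6716 0.0255 0.083 ] ((671.240966796875, 24.69336700439453), (8.126357078552246, 58.736366271972656), 14.377589225769043)
58 [  225   124   184   121 15658] [0.6424 0.0141 0.0585] ((639.39697265625, 16.082054138183594), (92.10820007324219, 136.32220458984375), 14.6283597946167)
```

View pics/w1.png

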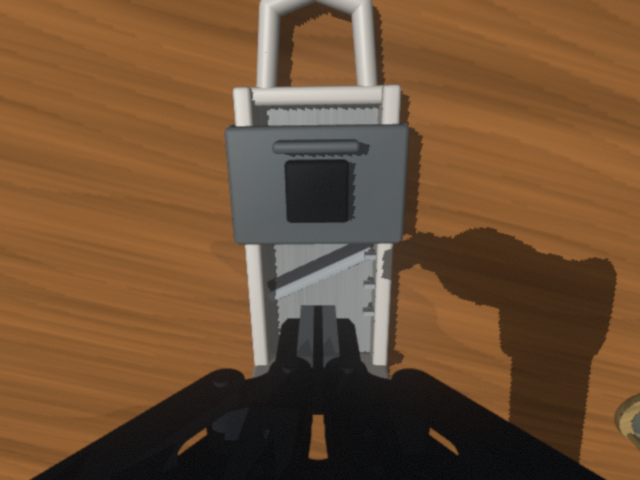

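send_rows(moves=[[[-0.013,-0.019,0.009],[1,0.4,-1],1],[[0,0,0],[1,0.4,-3],1],[[0,0,0],[0.6,0.2,-3],1],[[0,0,0],[0,0,-3],1],[[0,0,0],[0,0,-1.5],1],[[0,0,0],[0,0,-0.5],1],[[0,0,0],[0,0,0],1],[[0,0,0],[0,0,0],1]])

```text
clock: 2.95
tcp_pos: [0.6414, -0.0006, 0.0961]
orientation: [179.2, 0.3, 13.3]
force: [0.7, -0.3, -0.2]
grip_width: 0.002
```

send_rows(moves=[[[0,0,0.01],[0.3,1.2,0],1],[[0,0,0],[0.1,0.6,0],1],[[0,0,0],[0,0,0],1]])

```text
clock: 3.25
tcp_pos: [0.6486, 0.0191, 0.1004]
orientation: [179.2, -0.1, 13.9]
force: [-0.6, -0.2, -0.1]
grip_width: -0.001
```

send_rows(moves=[[[0,0,0],[0,0,0],1],[[0,0,0],[0,0,0],1]])

```text
clock: 3.45
tcp_pos: [0.6496, 0.0209, 0.1019]
orientation: [179.2, -0.3, 14.1]
force: [-0.7, 0.1, 0.2]
grip_width: 0.002
```

send_rows(moves=[[[0,0,0],[0,0,-0.5],1],[[0,0,0],[0,0,-0.5],1]])

```text
clock: 3.65
tcp_pos: [0.6505, 0.0209, 0.0924]
orientation: [179.1, -0.4, 14.1]
force: [0.0, 0.2, -0.0]
grip_width: -0.0
```

send_rows(moves=[[[0,0,0],[-0.3,-0.3,-0.3],1],[[0,0,0],[0,0,-0.3],1],[[0,0,0],[0,0,-0.3],1],[[0,0,0],[0,0,-0.3],1]])

```text
clock: 4.05
tcp_pos: [0.6458, 0.0162, 0.0776]
orientation: [179.1, -0.2, 14.0]
force: [0.1, -0.6, 0.3]
grip_width: -0.001
```

send_rows(moves=[[[0,0,0],[0,0,-0.3],1],[[0,0,0],[0,0,-0.3],1],[[0,0,0],[0,0,-0.2],1]])

```text
clock: 4.35
tcp_pos: [0.6459, 0.0162, 0.0698]
orientation: [179.1, -0.2, 14.0]
force: [-0.9, 0.3, 5.4]
grip_width: -0.001
```

send_rows(moves=[[[0,0,0],[0,0,-0.3],1],[[0,0,0],[0,0,-0.1],1]])

```text
clock: 4.55
tcp_pos: [0.6465, 0.0164, 0.0674]
orientation: [179.1, -0.2, 14.0]
force: [-2.4, -0.7, 5.8]
grip_width: -0.003
```

send_rows(moves=[[[0,0,0],[0,0,0],1]])

```text
clock: 4.65
tcp_pos: [0.6465, 0.0164, 0.0683]
orientation: [179.1, -0.2, 14.0]
force: [-2.3, -0.6, 6.2]
grip_width: 0.001
```

send_rows(moves=[[[0,0,0],[0,0,-0.25],1],[[0,0,0],[-0.2,-0.05,-0.2],1],[[0,0,0],[-0.4,-0.1,-0.15],1],[[0,0,0],[-0.4,-0.1,-0.15],1]])

```text
clock: 5.05
tcp_pos: [0.6454, 0.0161, 0.0684]
orientation: [179.0, -1.3, 14.0]
force: [1.0, 1.4, 5.8]
grip_width: 0.0
```

send_rows(moves=[[[0,0,0],[-0.4,-0.1,-0.3],1],[[0,0,0],[-0.6,-0.15,-0.25],1],[[0,0,0],[-0.6,-0.15,-0.2],1]])

```text
clock: 5.35
tcp_pos: [0.6409, 0.0149, 0.069]
orientation: [178.8, -2.8, 14.1]
force: [1.7, -0.5, 5.3]
grip_width: 0.001
```

send_rows(moves=[[[-0.005,0.02,0],[-0.3,-0.08,-0.4],1],[[-0.005,0.02,0],[-0.5,-0.13,-0.3],1]])

```text
clock: 5.55
tcp_pos: [0.6386, 0.0143, 0.067]
orientation: [178.7, -1.1, 14.1]
force: [1.4, -0.2, 6.4]
grip_width: -0.0
```

```bash
cat > chk.py <<'E'
from h import *
import sys
t=sys.argv[1]; grab('wrist',t)
im,d,P=load(t); z=P[...,2]
m=((d>0)&(z>.079)&(z<.088)); m[:,:]&=True
m=cv2.morphologyEx(m.astype(np.uint8),cv2.MORPH_OPEN,np.ones((3,3)))
k,l,st,c=cv2.connectedComponentsWithStats(m)
for i in np.argsort(-st[1:,4])[:3]+1:
    q=P[l==i]; print('ledge',st[i],cv2.minAreaRect((q[:,:2]*1000).astype(np.float32)))
s=robot.sense(); print(s['tcp_pos'],s['orientation'],s['force'])
E
python3 chk.py w2
```

```text
ledge [ 225  258  171   26 3787] ((665.1907348632812, 24.054487228393555), (8.345840454101562, 59.539676666259766), 15.018447875976562)
ledge [280 314  76  24 867] ((646.5308227539062, 16.740577697753906), (6.033210277557373, 27.14337158203125), 14.62773609161377)
[0.63851062 0.01429747 0.06704025] [178.73773049  -1.10520685  14.14946712] [-0.70523146 -0.27495089  7.30612189]
```

View pics/w2.png

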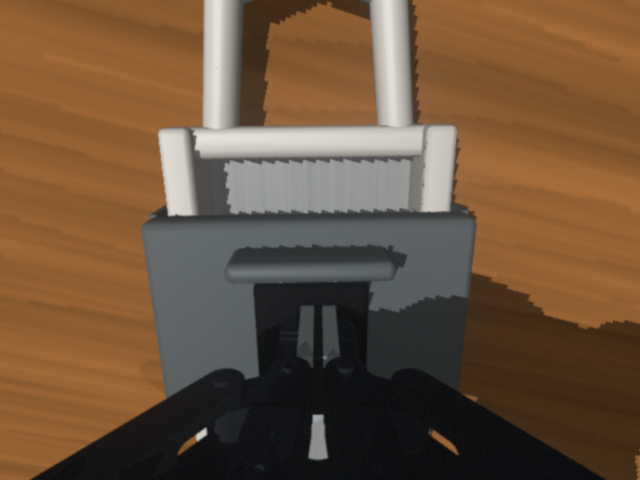

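send_rows(moves=[[[-0.003,0.012,0],[-0.5,-0.13,-0.25],1],[[-0.003,0.012,0],[-0.7,-0.18,-0.25],1],[[-0.003,0.012,0],[-0.7,-0.18,-0.25],1],[[-0.003,0.012,0],[-0.7,-0.18,-0.25],1]])

```text
clock: 6.0
tcp_pos: [0.6283, 0.0116, 0.068]
orientation: [178.6, -0.2, 14.3]
force: [1.9, 0.9, 5.7]
grip_width: 0.001
```

send_rows(moves=[[[-0.002,0.008,0],[-0.7,-0.18,-0.35],1],[[-0.002,0.008,0],[-0.7,-0.18,-0.32],1],[[-0.002,0.008,0],[-0.7,-0.18,-0.3],1],[[-0.002,0.008,0],[-0.7,-0.18,-0.3],1]])

```text
clock: 6.4
tcp_pos: [0.6163, 0.0085, 0.0664]
orientation: [178.4, -0.3, 14.4]
force: [0.8, -0.2, 6.8]
grip_width: -0.001
```

send_rows(moves=[[[0.002,0.011,0],[-0.8,-0.2,-0.27],1],[[0.002,0.011,0],[-0.8,-0.2,-0.27],1],[[0.002,0.011,0],[-0.8,-0.2,-0.27],1],[[0.002,0.011,0],[-0.8,-0.2,-0.27],1],[[0.002,0.011,0],[-0.8,-0.2,-0.27],1],[[0.002,0.011,0],[-0.8,-0.2,-0.27],1]])

```text
clock: 7.0
tcp_pos: [0.5927, 0.0022, 0.067]
orientation: [179.7, 0.1, 14.5]
force: [0.9, -0.1, 7.2]
grip_width: 0.001
```

```bash
python3 chk.py w3
python3 - <<'E'
from h import *
grab('top','top1')
for t in('top0','top1'):
    im,d,P=load(t); z=P[...,2]; m=np.zeros(d.shape,bool); m[140:330,270:380]=1
    m&=(d>0)&(im.min(-1)>190); m[:,:]&=True
    for nm,b in(('handle',slice(0,205)),('nose',slice(280,330))):
        k=np.zeros_like(m);k[b]=1;k&=m; r=P[k]; print(t,nm,k.sum(),np.median(r,0).round(4),np.percentile(r[:,0],[2,98]).round(4))
E
```

```text
ledge [ 225  260  172   24 3808] ((618.6467895507812, 11.413579940795898), (8.419912338256836, 59.71280288696289), 14.45661449432373)
ledge [279 315  78  23 840] ((600.0943603515625, 4.3454999923706055), (5.961886405944824, 27.09412384033203), 14.44992733001709)
[0.59176156 0.00196536 0.06677431] [179.71603681   0.21822969  14.49160943] [0.47311373 1.6180875  6.16665516]
top0 handle 548 [0.7229 0.0415 0.0293] [0.6837 0.78  ]
top0 nose 609 [ 0.4503 -0.0211  0.0307] [0.4227 0.471 ]
top1 handle 645 [0.7181 0.0363 0.0283] [0.6809 0.7801]
top1 nose 133 [0.442  0.0203 0.033 ] [0.4179 0.4687]
```

View pics/w3.png

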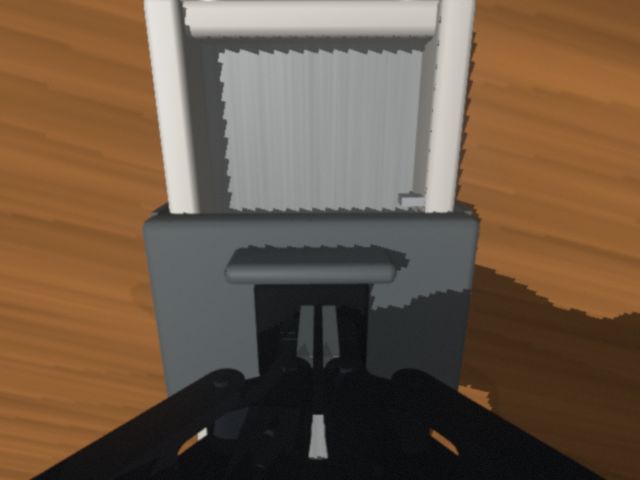

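send_rows(moves=[[[0,0.009,0],[-0.8,-0.21,-0.28],1],[[0,0.009,0],[-0.8,-0.21,-0.28],1],[[0,0.009,0],[-0.8,-0.21,-0.28],1],[[0,0.009,0],[-0.8,-0.21,-0.28],1],[[0,0.009,0],[-0.8,-0.21,-0.28],1],[[0,0.009,0],[-0.8,-0.21,-0.28],1]])

```text
clock: 7.7
tcp_pos: [0.5687, -0.0041, 0.0661]
orientation: [-179.8, 0.2, 14.7]
force: [1.3, 0.4, 6.9]
grip_width: -0.002
```

send_rows(moves=[[[0,0.009,0],[-0.8,-0.21,-0.28],1],[[0,0.009,0],[-0.8,-0.21,-0.28],1],[[0,0.009,0],[-0.8,-0.21,-0.28],1],[[0,0.009,0],[-0.8,-0.21,-0.28],1]])

```text
clock: 8.1
tcp_pos: [0.5539, -0.008, 0.0661]
orientation: [-179.5, 0.0, 14.8]
force: [2.1, 1.1, 6.8]
grip_width: 0.0
```

send_rows(moves=[[[-0.002,0.009,-0.001],[-0.8,-0.21,-0.28],1],[[-0.002,0.009,-0.001],[-0.8,-0.21,-0.28],1],[[-0.002,0.009,-0.001],[-0.8,-0.21,-0.28],1],[[-0.002,0.009,-0.001],[-0.8,-0.21,-0.28],1],[[-0.002,0.009,-0.001],[-0.8,-0.21,-0.28],1],[[-0.002,0.009,-0.001],[-0.8,-0.21,-0.28],1]])

```text
clock: 8.7
tcp_pos: [0.5323, -0.0137, 0.066]
orientation: [-179.8, 0.0, 14.7]
force: [0.8, 1.9, 8.0]
grip_width: 0.001
```

send_rows(moves=[[[-0.002,0.009,-0.001],[-0.7,-0.18,-0.28],1],[[-0.002,0.009,-0.001],[-0.7,-0.18,-0.28],1]])

```text
clock: 8.9
tcp_pos: [0.5272, -0.015, 0.0661]
orientation: [-179.9, 0.0, 14.6]
force: [1.4, 0.3, 9.3]
grip_width: 0.001
```

```bash
python3 chk.py w4
```

```text
ledge [ 224  261  173   24 3916] ((553.5491943359375, -5.315305709838867), (8.32130241394043, 59.87744903564453), 14.331526756286621)
ledge [279 315  78  25 893] ((534.9223022460938, -12.859871864318848), (5.906704902648926, 27.260595321655273), 14.4246187210083)
[ 0.52666122 -0.01516404  0.06603319] [-1.79940952e+02  5.05790726e-02  1.46109116e+01] [0.82816668 1.30697441 9.56067665]
```

send_rows(moves=[[[0,0.008,0],[-0.7,-0.18,-0.25],1],[[0,0.008,0],[-0.7,-0.18,-0.25],1],[[0,0.008,0],[-0.7,-0.18,-0.25],1]])

```text
clock: 9.25
tcp_pos: [0.5204, -0.0169, 0.0668]
orientation: [-179.8, -0.4, 14.8]
force: [4.3, 2.8, 6.5]
grip_width: 0.004
```

send_rows(moves=[[[0,0.008,0],[-0.6,-0.16,-0.25],1]])

```text
clock: 9.35
tcp_pos: [0.5203, -0.0169, 0.0673]
orientation: [-179.8, -0.7, 14.8]
force: [3.8, 2.1, 6.1]
grip_width: -0.003
```

```bash
python3 chk.py w5
```

```text
ledge [ 225  258  171   24 3778] ((547.53173828125, -6.918268203735352), (8.43826961517334, 59.433509826660156), 14.659360885620117)
ledge [280 314  76  24 873] ((528.4743041992188, -14.642891883850098), (5.691924095153809, 27.2425537109375), 14.93224811553955)
[ 0.52027953 -0.01687416  0.06737179] [-179.77696008   -0.68174898   14.80348578] [4.37526491 1.47634068 6.34392401]
```

send_rows(moves=[[[-0.002,0.015,0],[-0.6,-0.16,-0.35],1],[[-0.002,0.015,0],[-0.7,-0.18,-0.3],1]])

```text
clock: 9.6
tcp_pos: [0.5201, -0.0169, 0.0673]
orientation: [-179.7, -0.5, 14.9]
force: [5.1, 1.3, 6.8]
grip_width: -0.002
```

```bash
python3 chk.py w6
python3 - <<'E'
from h import *
grab('scene','scene1'); im=cv2.imread('pics/scene1.png')[190:340,235:395]; cv2.imwrite('pics/scene1z.png',cv2.resize(im,None,fx=4,fy=4,interpolation=2))
E
```

```text
ledge [ 225  257  171   24 3801] ((547.5995483398438, -6.684757232666016), (8.144796371459961, 59.460880279541016), 15.173548698425293)
ledge [280 313  76  25 881] ((528.2730712890625, -14.583724975585938), (5.923723220825195, 27.114572525024414), 15.998588562011719)
[ 0.520093   -0.01693787  0.06737315] [-179.73346616   -0.49186309   14.91982506] [4.67163315 1.63934211 5.73347982]
```

View pics/scene1z.png

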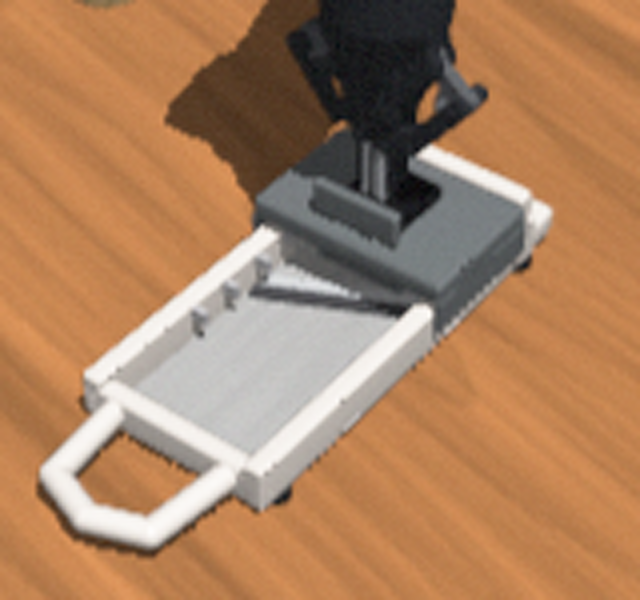

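The scene view shows the pusher flush against the white end stop. The tip has stalled with about 5 N of horizontal force, and the button is still down. I'll lift straight up.

send_rows(moves=[[[0,0,0],[0,0,0.4],1],[[0,0,0],[0,0,0.8],1],[[0,0,0],[0,0,1.5],1],[[0,0,0],[0,0,3],1],[[0,0,0],[0,0,3],1],[[0,0,0],[0,0,3],1],[[0,0,0],[0,0,1],1],[[0,0,0],[0,0,0],1],[[0,0,0],[0,0,0],1]])

```text
clock: 10.6
tcp_pos: [0.5141, -0.0177, 0.1962]
orientation: [-179.6, 0.1, 14.9]
force: [-0.1, 0.3, -0.2]
grip_width: -0.0
```

```bash
python3 chk.py w7
python3 - <<'E'
from h import *
def rect(P,m,n):
    m=cv2.morphologyEx(m.astype(np.uint8),cv2.MORPH_OPEN,np.ones((5,5)))
    k,l,st,c=cv2.connectedComponentsWithStats(m)
    for i in np.argsort(-st[1:,4])[:3]+1:
        q=P[l==i]; print(n,st[i],np.median(q,0).round(4),cv2.minAreaRect((q[:,:2]*1000).astype(np.float32)))
im,d,P=load('w7'); z=P[...,2]
rect(P,(d>0)&(z>.064)&(z<.078),'btn'); rect(P,(d>0)&(z>.053)&(z<.064),'58')
grab('scene','scene2'); im=cv2.imread('pics/scene2.png'); cv2.imwrite('pics/scene2z.png',cv2.resize(im[190:340,235:395],None,fx=4,fy=4,interpolation=2))
E
```

```text
ledge [ 270  177   93   13 1092] ((548.3880004882812, -6.403276443481445), (7.888886451721191, 59.6357536315918), 14.3363618850708)
[ 0.51383337 -0.01768553  0.19582185] [-1.79603758e+02  1.19584301e-01  1.49204919e+01] [-0.29042189  0.03970011  0.29553342]
btn [ 283  195   67   65 4241] [ 0.5187 -0.0143  0.0743] ((516.8511962890625, -14.63534927368164), (45.58072280883789, 46.04609680175781), 15.306593894958496)
58 [  220   158   194   123 16460] [ 0.5193 -0.0167  0.0583] ((516.8632202148438, -14.657188415527344), (91.35389709472656, 136.3376007080078), 14.725950241088867)
58 [ 234  281  165   19 2945] [ 0.4655 -0.0283  0.0598] ((464.2291564941406, -28.356765747070312), (14.218358039855957, 126.93562316894531), 14.752911567687988)
58 [287 190  31   5 155] [0.5361 0.0008 0.0586] ((536.0314331054688, 0.8341379165649414), (3.4290974140167236, 21.281152725219727), 14.758898735046387)
```

View pics/scene2z.png

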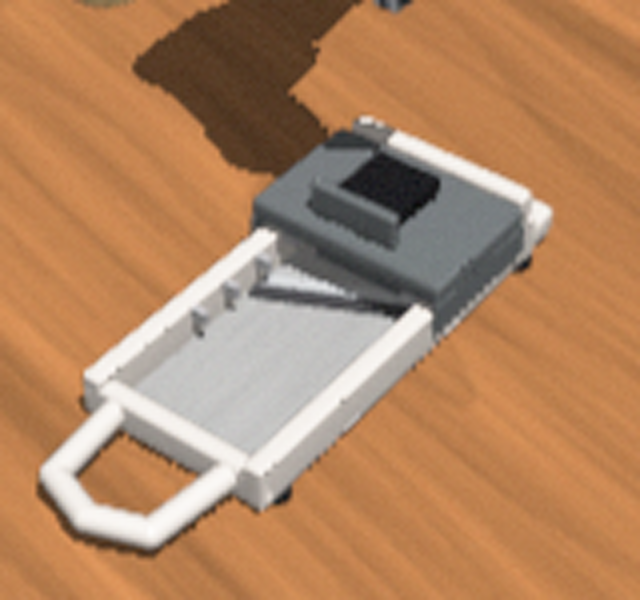

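View pics/w7.png

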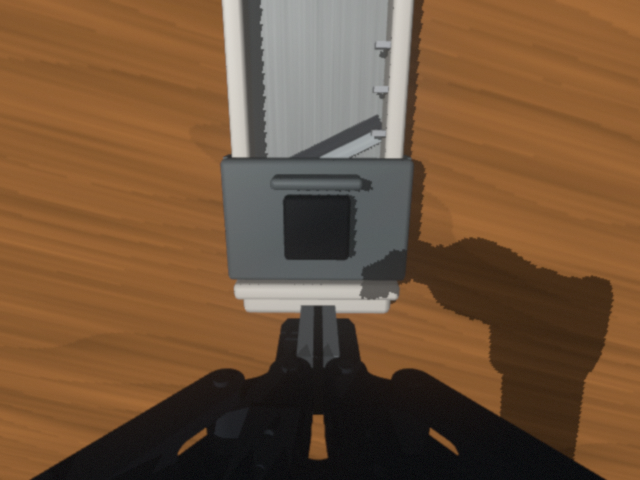

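Run:
```python
from h import *
for t in('scene0','scene1','scene2'):
    im,d,P=load(t); z=P[...,2]; m=np.zeros(d.shape,bool); m[190:340,240:385]=1; s=im.max(-1).astype(int)
    m&=d>0
    def r(k,n):
        k=cv2.morphologyEx(k.astype(np.uint8),cv2.MORPH_OPEN,np.ones((2,2)))
        _,l,st,_=cv2.connectedComponentsWithStats(k); i=1+np.argmax(st[1:,4])
        q=P[l==i]; print(t,n,cv2.minAreaRect((q[:,:2]*1000).astype(np.float32)))
    r(m&(z>.078)&(z<.09),'ledge'); r(m&(z>.052)&(z<.064)&(s<120),'pusher'); r(m&(z>.052)&(z<.066)&(s>170),'stop')
a=cv2.imread('pics/scene0.png',0);b=cv2.imread('pics/scene2.png',0)
f=lambda x,y:cv2.phaseCorrelate(x.astype(np.float32),y.astype(np.float32))
print(f(a[292:330,244:288],b[292:330,244:288]))
A=np.load('top0.npz')['im'].astype(int)
grab('top','top2');B=np.load('top2.npz')['im'].astype(int)
for n,(v,u) in dict(cups=(223,170),shaker=(270,157),hour=(283,463),rest=(213,468)).items(): print(n,abs(A-B)[v-20:v+20,u-25:u+25].mean())
```

```text
scene0 ledge ((667.0446166992188, 28.520275115966797), (21.30144500732422, 55.127479553222656), 19.017873764038086)
scene0 pusher ((682.4915161132812, 36.580474853515625), (10.51933479309082, 126.11640930175781), 18.193971633911133)
scene0 stop ((460.4817199707031, -18.141159057617188), (73.6421127319336, 110.99527740478516), 51.59657287597656)
scene1 ledge ((549.1038818359375, -0.9464015960693359), (24.263446807861328, 49.408226013183594), 38.03126907348633)
scene1 pusher ((528.7770385742188, -55.7884521484375), (87.28678894042969, 35.362430572509766), 53.8023796081543)
scene1 stop ((438.1940612792969, 6.6669158935546875), (64.72012329101562, 82.08544158935547), 76.97635650634766)
scene2 ledge ((549.607177734375, -2.575519561767578), (8.524452209472656, 56.65007781982422), 15.7024507522583)
scene2 pusher ((495.00189208984375, -61.8660888671875), (31.44324493408203, 42.8050537109375), 17.156030654907227)
scene2 stop ((451.2947082519531, -5.403804779052734), (75.26846313476562, 94.02440643310547), 60.25334548950195)
((0.47063195585369044, 0.2266727544950342), 1.0175690597958036)
cups 5.1535
shaker 5.2285
hour 6.352
rest 4.7316666666666665
```

send_rows(moves=[[[0,0,0],[-2,-0.5,0],1],[[0,0,0],[-2,-0.5,0],1],[[0,0,0],[-1,-0.3,0],1],[[0,0,0],[0,0,0],1],[[0,0,0],[0,0,0],1]])

```text
clock: 11.25
tcp_pos: [0.4595, -0.0302, 0.1899]
orientation: [-179.3, 0.6, 15.0]
force: [-0.1, 0.4, 0.0]
grip_width: 0.004
```

Run:
```python
from h import *
grab('wrist','w8'); im,d,P=load('w8'); z=P[...,2]
c=np.array([.9682,.2502]); s=P[...,:2]@c; t=P[...,:2]@np.array([-.2502,.9682])
m=(d>0)&(abs(t-(-.145))<.03)&(s<.56)&(s>.42)
for lo in np.arange(.435,.475,.001)+0.0:
    k=(d>0)&(s>=lo)&(s<lo+.001)&(abs(t+.142)<.035)
    if k.sum(): print(round(lo,4),k.sum(),np.percentile(z[k],[10,50]).round(4),np.median(im[k],0))
i=cv2.imread('pics/w8.png'); cv2.imwrite('pics/w8z.png',cv2.resize(i[170:290,220:420],None,fx=4,fy=4,interpolation=2))
```

```text
0.435 247 [0.1595 0.2466] [19. 18. 19.]
0.436 365 [0.0594 0.2448] [22. 20. 20.]
0.437 426 [0.06   0.2464] [23. 21. 21.]
0.438 424 [0.0604 0.2464] [22. 20. 21.]
0.439 479 [0.0605 0.2467] [23. 21. 22.]
0.44 460 [0.0605 0.2465] [31. 32. 35.]
0.441 492 [0.0606 0.2467] [24. 22. 25.]
0.442 493 [0.0604 0.2467] [24. 22. 24.]
0.443 940 [0.0611 0.2283] [32. 25. 22.]
0.444 2399 [0.201  0.2227] [30. 23. 20.]
0.445 975 [0.0609 0.2459] [25. 21. 20.]
0.446 882 [0.0603 0.2508] [24. 21. 22.]
0.447 1639 [0.1931 0.2495] [25. 22. 23.]
0.448 3914 [0.1979 0.2345] [32. 25. 23.]
0.449 6536 [0.2353 0.2455] [26. 21. 19.]
0.45 2088 [0.2366 0.2455] [26. 20. 19.]
0.451 559 [0.0578 0.2404] [30. 23. 20.]
0.452 336 [0.0576 0.2594] [19. 18. 19.]
0.453 791 [0.0585 0.264 ] [18. 17. 18.]
0.454 5124 [0.2575 0.2665] [17. 17. 17.]
0.455 3361 [0.259 0.269] [16. 16. 17.]
0.456 243 [0.0581 0.0596] [ 95. 100. 102.]
0.457 143 [0.0581 0.0588] [ 97. 102. 103.]
0.458 135 [0.0579 0.0588] [ 96. 102. 103.]
0.459 147 [0.0579 0.0588] [ 97. 102. 103.]
0.46 139 [0.0579 0.0588] [ 96. 102. 103.]
0.461 144 [0.0579 0.0587] [ 96. 102. 103.]
0.462 145 [0.058  0.0588] [ 96. 102. 103.]
0.463 139 [0.0579 0.0587] [ 96. 102. 103.]
0.464 148 [0.0577 0.0589] [ 96. 102. 103.]
0.465 147 [0.0581 0.059 ] [ 96. 102. 103.]
0.466 152 [0.0579 0.0588] [ 96. 101. 103.]
0.467 129 [0.0579 0.0589] [ 96. 101. 103.]
0.468 157 [0.058  0.0589] [ 96. 101. 103.]
0.469 146 [0.058  0.0588] [ 95.  100.5 102. ]
0.47 147 [0.0578 0.0588] [90. 94. 96.]
0.471 61 [0.058  0.0588] [ 94. 100. 102.]
0.472 46 [0.0576 0.0585] [ 95.5 101.  102.5]
0.473 92 [0.0584 0.0596] [62. 65. 66.]
0.474 118 [0.0585 0.073 ] [43.5 45.  45. ]
```

View pics/w8z.png

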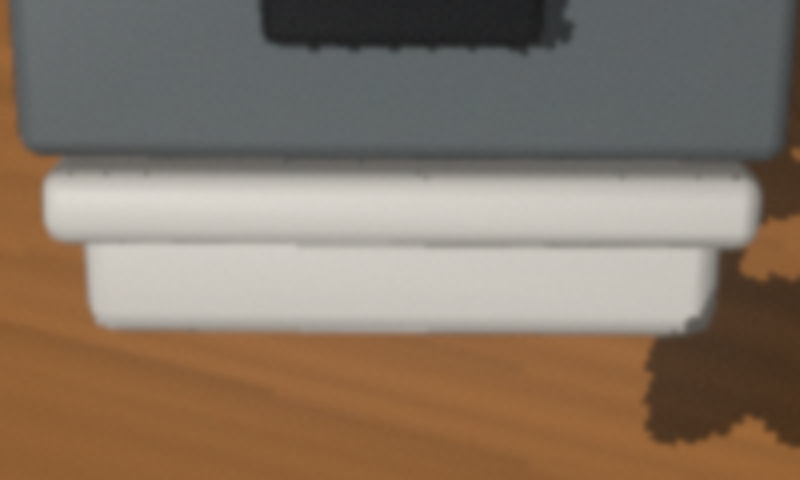

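```bash
python3 -c "
from bench import robot
s=robot.sense();print(s['clock'],s['tcp_pos'],s['force'],robot.sign_off())"
```

```text
the job is handed in; nothing more can be done
11.3 [ 0.45959901 -0.03015744  0.18992508] [ 0.16045568 -0.26513638  0.38840879] None
```

The job is done and handed in at 11.3 s, with no verdict reported. With the gripper shut, I pressed the lock button to between 5 and 8 mm. I held it down while pushing the pusher along the rails, mostly by friction on the button. It stalled against the end stop at about 5 N, and then I lifted straight up and moved clear.

What the last checks showed:
- **Button:** its face is back at 74 mm, so it has popped up.
- **Pusher:** a close wrist view shows about 1 mm or less between it and the end stop, and an earlier same-image measurement gave 1.4 mm. How far the button and ledge moved between pictures gave 126.4–126.8 mm plus the unknown 0–2 mm start. That leaves only a small margin over the 126 mm limit. I put the difference down to camera error of 1–2 mm.
- **Slicer:** it shifted by no more than about half a pixel in the scene view.
- **Bystanders:** the arm never came near them. I only compared the top pictures before and after, and the differences around each were small.
- **Unusable check:** a re-measurement of the gap from the scene camera came out too messy to use.

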